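# Balance the transformer on the bench scale

### The arm

A 7-joint arm with a two-finger parallel gripper is mounted at the origin on a cart in front of the work surface, level with it; the furniture and walls round the work are solid. World frame = base frame: x ahead of the robot, y to its left, z up, the work surface at z = 0. Lengths are in mm, angles in rad, forces in N, time in s.
With the tool pointing down it reaches from about 400 to 750 mm from the base axis. Payload 19.5 kg.
Tool frame: the origin (TCP) lies midway between the tips of the shut fingers; the grasp point (between the pads) lies 19 mm behind it; z points along the fingers, y is the line along which they close (so a half turn about z gives the same grasp; the last joint's range is limited). The gripper opens to 85 mm and grips with 20 to 120 N. Pads are 22 mm wide; open, the fingers measure 114 mm over their backs; the gripper's body (76 mm by 85 mm) begins 54 mm behind the grasp point. The pads swing forward as they close: fully open they stand 13 mm farther back than shut.
Start: joints at [1.235, 0.707, -0.028, 1.485, 0.022, 0.951, -0.075], TCP at [166.508, -550.336, 231.268] pointing down, gripper open.
Joint ranges: [-2.71, 2.71], [-0.32, 2.16], [-1.57, 1.52], [0, 2.45], [-1.46, 4.6], [0, 2.02], [-2.83, 2.83]. Speed limits (rad/s): [1.89, 1.89, 2.57, 2.57, 3.01, 3.01, 3.01].

### API

Orientations are given as a unit quaternion [w, x, y, z].
In Python, from cell import ctrl gives the robot as it stands. The module is installed in compiled form; this text tells all that it offers.
- The arm moves only by the tool servo_tool, never from a script. Its argument "deltas" is a list of rows, each a list of 3 entries, a list of its own where there are three numbers: the shift along the world's x, y, z in mm, then the turn about the world's z in degrees, then the closure in counts, from 0 (fully open) to 255 (shut). In form: [[[dx, dy, dz], turn, claw], ...]. A call has 1 to 12 rows; each row shifts and turns the commanded pose from where the row before left it; what a row does not reach is not made up. A row lasts 1/12 s, in which the tool goes at most 41.7 mm and 7.16 degrees, less where a joint would pass 70% of its speed; a pose out of reach is approached as far as the arm can. A call is refused whole if a number of a shift passes 41.7 or a number of a turn 7.16, either way. A call with a gripper value outside its range is refused whole. The fingers move at their own pace and stop on an object; "squeeze" is the grip in N (left out, the last holds). Time passes only in rows, so rows that do not move let the fingers close. It gives the time, the measured TCP pose, the force, the opening and the grip force at its end, in the units of the state.
- ctrl.get_state(): the state, without advancing time (a new reading comes with each control period).
- ctrl.get_image(name): name is "side" or "top"; returns a dict with "pixels" (420x560x3 uint8, blue, green, red), "fx", "fy", "cx", "cy" (pixels), "view" (4x4, takes a point from world to camera coordinates). Camera axes: x right, y down, z forward; pixel columns grow to the right and rows downward; lengths in mm; the calibration is good to about 2 mm. A picture is of the moment at which its call begins. There is no depth.
- ctrl.job_done(): hands the job in; it is judged then, once.
Trained networks look in a picture, given as the dict that the camera call returned (one of the last four; its "shot" number tells which), for a name from the list of things; names that differ only in an ending like _2 or _b are one class to them, and where a whole thing is asked for, a point or a joint stands for the part that bears it (a point fixed in the world has none). Each returns a list of dicts, best first, with "p" (0 to 1); they miss things now and then, are a little off and sometimes report something else, mostly with a low value. They report only what shows in the picture. A call takes as long as a camera call. They do not tell look-alikes from the thing itself.
- ctrl.silhouettes(picture, label): "pixels" (420x560 bool, what is visible of it) and "pixel" ([column, row] in pixels, amid what is visible of it).
- ctrl.place_of(picture, label): "pixel" ([column, row] in pixels: a listed point, or the origin of a listed thing).
The state is a dict: "t": time; "joints": joint angles; "joint_velocities": joint speeds; "joint_torque": joint torques, N m; "ee_pos": TCP position; "tool_rot": TCP orientation; "contact_force": force on the tool from outside, world axes, zero at the start; "torque": the same for the moment, N m; "finger_gap": finger opening in mm; "finger_force": force on a finger pad.
Only numpy, scipy, OpenCV 4.12 (cv2) and the standard library are available. Lean on these libraries where they do the work, as an engineer would, in place of code of your own. Each camera call takes 0.05 s, during which the arm holds its last target. There are 200 camera calls.

### The job

Find what the transformer on the left pan of the balance weighs: first press the empty weight pan gently down with the shut fingertips and hold the beam level for a moment to feel the load, then thread the ring weight or weights (at most two are needed) that match it onto the post of that pan, so that the beam stays as near level as these weights allow (needle within about the two short marks). Be gentle with the balance: never let the weight pan go fully down, and do not touch the transformer or the things lying around; weights not needed stay lying on the bench.

Things in the scene. Friction and masses are not known exactly. Their poses are not given: they have to be found in the camera images.
- balance: small two-pan bench balance, grey foot 100 x 300 mm, fixed to the bench; origin under the centre of the foot, y axis along the foot from the weight pan (-y end, right) to the part pan (+y end, left), x axis away from its front. A grey column and a white scale plate (62 mm wide, top 182 mm above the bench) stand at its middle; a needle on the beam shows the tilt against a middle mark and two short marks beside it
- beam (a joint): beam tilt, rad: 0 = at rest, part pan fully down; 0.10 = level; 0.20 = weight pan fully down on its stop. Arms 110 mm each: the weight pan sinks 11 mm from rest to level. Pans stay horizontal; where a load lies on a pan does not matter. At level the force down on the weight pan equals the part's weight; each 100 g (0.98 N) of difference tilts it 0.08 rad from level, 125 g or more to a stop
- weight_pan: right-hand pan: flat round aluminium plate 76 mm across, without rim, with an upright steel post in its middle on which ring weights are threaded; origin on its hinge, 27 mm below the plate's upper face, z up. Upper face 123 mm above the bench at rest, 112 mm at level
- post_top (a point): centre of the flat top of the weight pan's post: 11 mm in diameter with a small chamfer, 54 mm tall above the plate; moves with the pan. The top can be pressed with a shut gripper
- transformer_mid (a point): the part to be weighed: small mains transformer 64 x 68 x 46 mm with dark laminated core, standing on the left-hand pan (plate 92 mm across); point at its centre. Its mass is unknown, between 240 and 810 g
- weight_100_mid (a point): 100 g weight: plain flat steel ring 40 mm in diameter, 12 mm thick, with a 14 mm bore, lying flat on the bench; the smallest of four; point at its centre, half-way up
- weight_200_mid (a point): 200 g weight: plain flat steel ring 46 mm in diameter, 17 mm thick, with a 14 mm bore, lying flat on the bench; the second smallest of four; point at its centre, half-way up
- weight_400_mid (a point): 400 g weight: plain flat steel ring 56 mm in diameter, 22 mm thick, with a 14 mm bore, lying flat on the bench; the second largest of four; point at its centre, half-way up
- weight_600_mid (a point): 600 g weight: plain flat steel ring 60 mm in diameter, 27.5 mm thick, with a 14 mm bore, lying flat on the bench; the largest of four; point at its centre, half-way up
- relay_board: small green circuit board 48 x 68 x 21 mm, to be left alone; origin under its centre
- combination_pliers: pliers 66 x 151 x 14 mm, to be left alone; origin under the centre
- flux_tin: small round tin 47 mm across, 20 mm tall, to be left alone; origin under its centre
Things that resemble listed ones, but are neither listed nor needed, are in the scene too. Leave any brown or yellow look-alike of the part that bears weight_400_mid alone. What is shaped like the part that bears weight_200_mid but purple is not meant.

How it is judged (in metres and radians):
On the way:
1. with all weights on the bench, the beam is held level (within 0.03 rad) by the fingers pressing on the empty weight pan (value of joint beam between 0.07 and 0.13 rad and contact force between the fingers and weight_pan above 1 N and height (world z) of each of weight_100_mid, weight_200_mid, weight_400_mid, weight_600_mid below 0.03 m), for 0.3 s.
At the end, for the whole second after the job is handed in: the beam stands still within 0.06 rad of level, carried by one or more ring weights threaded on the weight pan's post and lying flat; the other weights lie on the bench; the transformer still stands on the left pan (value of joint beam between 0.04 and 0.16 rad and velocity of joint beam between -0.05 and 0.05 rad/s and ((horizontal distance between weight_100_mid and post_top below 0.004 m and z of weight_100_mid in the frame of weight_pan between 0.027 and 0.078 m and angle between weight_100_mid's own z axis and vertical below 0.1 rad) or (horizontal distance between weight_200_mid and post_top below 0.004 m and z of weight_200_mid in the frame of weight_pan between 0.027 and 0.078 m and angle between weight_200_mid's own z axis and vertical below 0.1 rad) or (horizontal distance between weight_400_mid and post_top below 0.004 m and z of weight_400_mid in the frame of weight_pan between 0.027 and 0.078 m and angle between weight_400_mid's own z axis and vertical below 0.1 rad) or (horizontal distance between weight_600_mid and post_top below 0.004 m and z of weight_600_mid in the frame of weight_pan between 0.027 and 0.078 m and angle between weight_600_mid's own z axis and vertical below 0.1 rad)) and ((horizontal distance between weight_100_mid and post_top below 0.004 m and z of weight_100_mid in the frame of weight_pan between 0.027 and 0.078 m and angle between weight_100_mid's own z axis and vertical below 0.1 rad) or height (world z) of weight_100_mid below 0.03 m) and ((horizontal distance between weight_200_mid and post_top below 0.004 m and z of weight_200_mid in the frame of weight_pan between 0.027 and 0.078 m and angle between weight_200_mid's own z axis and vertical below 0.1 rad) or height (world z) of weight_200_mid below 0.03 m) and ((horizontal distance between weight_400_mid and post_top below 0.004 m and z of weight_400_mid in the frame of weight_pan between 0.027 and 0.078 m and angle between weight_400_mid's own z axis and vertical below 0.1 rad) or height (world z) of weight_400_mid below 0.03 m) and ((horizontal distance between weight_600_mid and post_top below 0.004 m and z of weight_600_mid in the frame of weight_pan between 0.027 and 0.078 m and angle between weight_600_mid's own z axis and vertical below 0.1 rad) or height (world z) of weight_600_mid below 0.03 m) and horizontal distance between transformer_mid and balance above 0.09 m and height (world z) of transformer_mid above 0.1 m and angle between transformer_mid's own z axis and vertical below 0.15 rad); the robot touches nothing.
It fails at once if the fingers or arm push on the balance with more than 15 N (contact force between any of the fingers, the arm and balance above 15 N).
It fails at once if the weight pan goes fully down (beam beyond 0.19 rad) (value of joint beam above 0.19 rad).
It fails at once if the robot touches the transformer (contact force between any of the fingers, the arm and transformer above 0.5 N).
It fails at once if the relay board, pliers or flux tin is moved more than 20 mm (distance of any of relay_board, combination_pliers, flux_tin from where it was at the start of the episode above 0.02 m).
It also fails if it takes over 72 s, if anything falls off the work surface, if the arm or the gripper's body presses on something with over 40 N, if the wrist force passes 120 N, or if a joint passes its speed limit or range.

## Working session

There is one attempt and no reset: what is moved stays moved. The work goes in short steps, Python scripts to look and compute and a tool call to move; the robot and the scene stay as the last step left them, time stands still between calls to the robot, and variables do not carry over. Pictures are saved under pics/ and viewed, at most 10 in all, crops included, and the job is handed in when it is done.

Besides the shell and the picture viewer there is one more tool, called after "Emit:" as name(argument=value, ...) on one line, values as JSON. servo_tool: Moves the arm, as the interface text tells. Its arguments: {"type":"object","properties":{"deltas":{"type":"array"},"squeeze":{"type":"number"}},"required":["deltas"]}

```bash
mkdir -p pics
cat > h.py <<'E'
from cell import ctrl
import numpy as np, cv2
def ray(im,px):
    V=np.array(im["view"]);R=V[:3,:3];t=V[:3,3]
    d=R.T@np.array([(px[0]-im["cx"])/im["fx"],(px[1]-im["cy"])/im["fy"],1.]);return -R.T@t,d
def onz(im,px,z):
    o,d=ray(im,px);return o+d*(z-o[2])/d[2]
def proj(im,p):
    c=np.array(im["view"])@np.r_[p,1];return [im["fx"]*c[0]/c[2]+im["cx"],im["fy"]*c[1]/c[2]+im["cy"]]
E
python3 - <<'E'
from h import *
print(ctrl.get_state())
Z=dict(weight_100_mid=6,weight_200_mid=8.5,weight_400_mid=11,weight_600_mid=13.75,post_top=177,balance=0,weight_pan=96,transformer_mid=150,relay_board=0,combination_pliers=0,flux_tin=0)
for n in("top","side"):
    im=ctrl.get_image(n);cv2.imwrite(f"pics/{n}0.png",im["pixels"])
    print(n,im["fx"],ray(im,[280,210]))
    for k,z in Z.items():
        for r in ctrl.place_of(im,k)[:4]: print(k,round(r["p"],2),np.round(r["pixel"]),np.round(onz(im,r["pixel"],z)))
E
```

```text
{'t': 0.0, 'joints': array([ 1.23526902,  0.70707845, -0.02765136,  1.48499539,  0.02202459,
        0.95087762, -0.07550268]), 'joint_velocities': array([ 0.00170271, -0.00082227,  0.00031452, -0.00014246, -0.00116633,
       -0.00100503,  0.00171629]), 'joint_torque': array([ 1.18738029e-03, -8.83209300e+01,  1.23509970e+00, -2.36166358e+01,
        1.69398001e-02,  6.53118681e-03, -8.68095015e-06]), 'ee_pos': array([ 166.46594389, -550.10964793,  230.8420987 ]), 'tool_rot': array([-5.19700303e-04,  9.89224681e-01,  1.46404412e-01, -9.24004336e-05]), 'contact_force': array([-0.0467048 , -0.18521165,  0.46004048]), 'torque': array([ 0.03586292, -0.04755252, -0.00979831]), 'finger_force': 0.0, 'finger_gap': 85.1784506568867}
top 545.8731450312798 (array([ 297.80782967,  -56.59640131, 1579.30411518]), array([ 0.14568834, -0.011087  , -0.98927255]))
weight_100_mid 0.62 [263. 234.] [460. -25.   6.]
weight_200_mid 0.72 [300. 238.] [ 448. -130.    8.]
weight_200_mid 0.7 [348. 182.] [ 611. -276.    8.]
weight_200_mid 0.58 [292. 202.] [ 553. -110.    8.]
weight_400_mid 0.78 [396. 261.] [ 37
[... 799 characters left out ...]
] [467. -33.   6.]
weight_200_mid 0.72 [258. 264.] [ 466. -139.    8.]
weight_200_mid 0.61 [295. 260.] [ 560. -115.    8.]
weight_400_mid 0.97 [251. 314.] [ 458. -327.   11.]
weight_400_mid 0.73 [208. 292.] [ 354. -254.   11.]
weight_400_mid 0.66 [208. 344.] [ 378. -418.   11.]
weight_600_mid 0.84 [254. 289.] [ 461. -245.   14.]
post_top 0.71 [336. 182.] [663.   2. 177.]
post_top 0.34 [260. 261.] [ 478. -368.  177.]
balance 0.75 [321. 220.] [645. 112.   0.]
weight_pan 0.88 [330. 210.] [654.  -6.  96.]
transformer_mid 0.55 [320. 167.] [635. 164. 150.]
relay_board 0.7 [260. 218.] [463. 114.   0.]
combination_pliers 0.64 [265. 200.] [472. 236.   0.]
flux_tin 0.68 [320. 303.] [ 611. -274.    0.]
```

Run:
```python
import cv2
a=cv2.imread("pics/top0.png")[130:290,140:420];cv2.imwrite("pics/top0c.png",cv2.resize(a,(800,457),interpolation=cv2.INTER_CUBIC))
a=cv2.imread("pics/side0.png")[130:370,180:400];cv2.imwrite("pics/side0c.png",cv2.resize(a,(550,600),interpolation=cv2.INTER_CUBIC))
```

```text
(no output)
```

View pics/top0c.png

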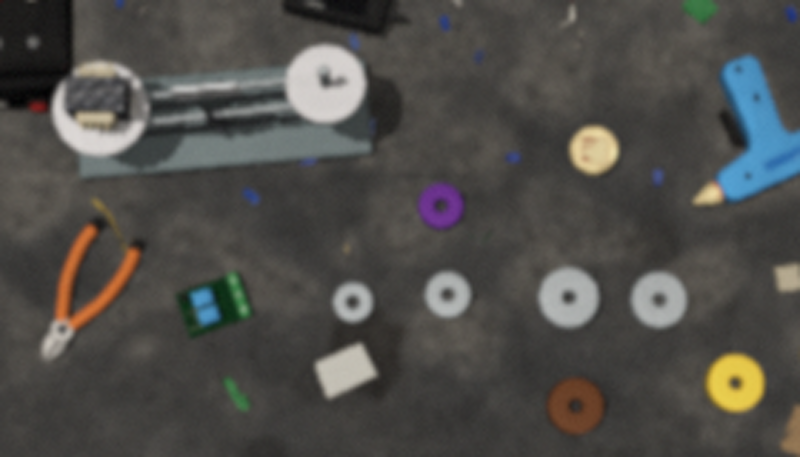

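View pics/side0c.png

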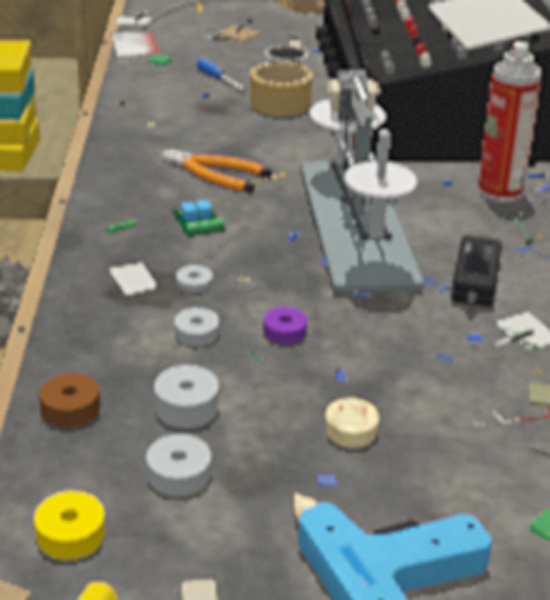

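Steel rings in the top crop: 100 g at (352,302), 200 g at (447,294), 600 g at (568,297), 400 g at (658,299). Look-alikes to leave alone: purple (440,205), brown (575,405), yellow (735,383). The cream disc at (594,150) is the flux tin. The pan post is at (326,76). The grey rings are the ones meant. Next I refine their positions.

```bash
cat >> h.py <<'E'
from scipy.optimize import least_squares
def cyl(c,r,z0,z1):
    a=np.linspace(0,2*np.pi,40,endpoint=False)
    return [[c[0]+r*np.cos(t),c[1]+r*np.sin(t),z] for z in(z0,z1) for t in a]
def hullc(im,c,r,z0,z1):
    p=np.array([proj(im,q) for q in cyl(c,r,z0,z1)],np.float32)
    m=cv2.moments(cv2.convexHull(p));return np.array([m["m10"],m["m01"]])/m["m00"]
def maskc(im,label,near,tol=12):
    for s in ctrl.silhouettes(im,label):
        m=s["pixels"].astype(np.uint8);y,x=np.nonzero(m)
        if len(x)<5: continue
        c=np.array([x.mean(),y.mean()])
        if np.hypot(*(c-near))<tol: return c,len(x)
    return None
def fitc(ims,label,guess,r,z0,z1):
    out=[]
    for im in ims:
        g=hullc(im,guess,r,z0,z1);mc=maskc(im,label,g)
        if mc is None: out.append(None);continue
        f=least_squares(lambda c:hullc(im,c,r,z0,z1)-mc[0],guess[:2]);out.append(np.round(f.x,1))
    return out
RINGS={"weight_100_mid":(20,12),"weight_200_mid":(23,17),"weight_400_mid":(28,22),"weight_600_mid":(30,27.5)}
def tri(im1,p1,im2,p2):
    A=[];b=[]
    for im,p in((im1,p1),(im2,p2)):
        o,d=ray(im,p);d=d/np.linalg.norm(d);P=np.eye(3)-np.outer(d,d);A.append(P);b.append(P@o)
    return np.linalg.solve(sum(A),sum(b))
E
python3 - <<'E'
from h import *
ims=[ctrl.get_image("top"),ctrl.get_image("side")]
G=dict(weight_100_mid=(460,-30),weight_200_mid=(460,-130),weight_400_mid=(457,-330),weight_600_mid=(468,-243))
for k,(r,h) in RINGS.items(): print(k,fitc(ims,k,G[k],r,0,h))
print("tin",fitc(ims,"flux_tin",(610,-275),23.5,0,20))
pp=[np.array(ctrl.place_of(i,"post_top")[0]["pixel"]) for i in ims]
print(pp,[onz(i,p,177) for i,p in zip(ims,pp)],tri(ims[0],pp[0],ims[1],pp[1]))
# white pan disc in top image
for im,n in zip(ims,("top","side")):
    hsv=cv2.cvtColor(im["pixels"],cv2.COLOR_BGR2HSV)
    m=((hsv[...,2]>165)&(hsv[...,1]<40)).astype(np.uint8)
    N,l,st,ce=cv2.connectedComponentsWithStats(m)
    for i in range(1,N):
        if st[i,4]>60:
            if abs(onz(im,ce[i],123)-[655,0,123])[:2].max()<25:
                y,x=np.nonzero(l==i);hl=cv2.convexHull(np.c_[x,y].astype(np.float32));e=cv2.fitEllipse(hl);print(n,st[i],e,onz(im,np.array(e[0])+0,123),onz(im,ce[i],123))
            elif abs(onz(im,ce[i],101)-[645,220,101])[:2].max()<30: print("Lpan",n,st[i],ce[i],onz(im,ce[i],101))
a=ims[0]["pixels"][140:200,150:285];cv2.imwrite("pics/bal.png",cv2.resize(a,(800,356),interpolation=cv2.INTER_CUBIC))
E
```

```text
weight_100_mid [array([454.8, -30. ]), array([455.5, -27.7])]
weight_200_mid [array([ 461.4, -129.9]), array([ 465.6, -120.5])]
weight_400_mid [array([ 452.1, -333.5]), None]
weight_600_mid [array([ 456.5, -243.5]), array([ 460.4, -239.9])]
tin [array([ 609.1, -271.9]), array([ 610.9, -273.4])]
[array([250.9, 154.9]), array([332.2, 182.6])] [array([651.54705665,   3.19501857, 177.        ]), array([653.53468843,  -2.20389202, 177.        ])] [653.29930729   3.30418306 174.21243186]
top [240 146  28  27 532] ((253.40859985351562, 158.8981170654297), (26.197031021118164, 27.060924530029297), 83.44132232666016) [653.91923264  -1.35387767 123.        ] [653.67816083  -0.92560716 123.        ]
side [318 191  29  18 309] ((330.6248779296875, 199.7730255126953), (16.292282104492188, 31.098417282104492), 103.7231216430664) [654.18169836   4.82298683 123.        ] [656.57843598  -3.47113317 123.        ]
```

View pics/bal.png

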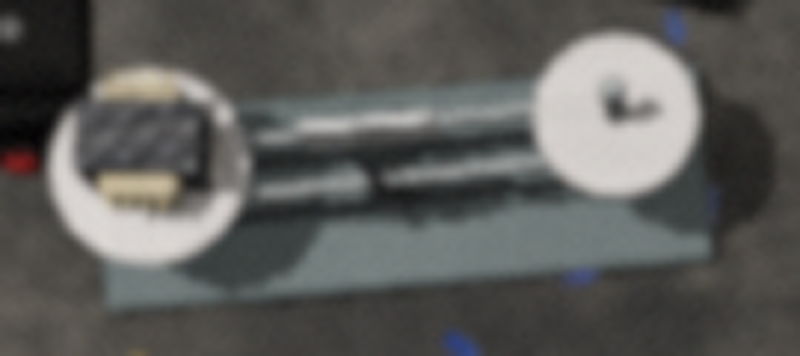

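Post and pan centre come out at about (653.5, -1.5) and the foot's yaw at about +4.7°. Next I go above the post with shut fingers, turning so they close along the balance's x axis.

Emit:
servo_tool(deltas=[[[20,22.6,0],3.25,255],[[20,22.6,0],3.25,255],[[20,22.6,0],3.25,255],[[20,22.6,0],3.25,255],[[20,22.6,0],3.25,255],[[20,22.6,0],3.25,255],[[20,22.6,0],3.25,255],[[20,22.6,0],3.25,255],[[20,22.6,0],3.25,255],[[20,22.6,0],3.25,255],[[20,22.6,0],3.25,255],[[20,22.6,0],3.25,255]])

```text
t: 2.9
ee_pos: [407.3, -277.9, 231.4]
tool_rot: [0.0, 0.883, 0.469, -0.0]
contact_force: [-0.7, 0.6, 0.4]
finger_gap: 0.1
finger_force: 0.0
```

Emit:
servo_tool(deltas=[[[20,22.6,0],3.25,255],[[20,22.6,0],3.25,255],[[20,22.6,0],3.25,255],[[20,22.6,0],3.25,255],[[20,22.6,0],3.25,255],[[20,22.6,0],3.25,255],[[20,22.6,0],3.25,255],[[20,22.6,0],3.25,255],[[20,22.6,0],3.25,255],[[20,22.6,0],3.25,255],[[20,22.6,0],3.25,255],[[0,0,0],3.25,255]])

```text
t: 3.9
ee_pos: [628.6, -25.0, 230.6]
tool_rot: [-0.001, 0.674, 0.739, 0.001]
contact_force: [-0.7, 1.3, -0.8]
finger_gap: 0.1
finger_force: 0.0
```

Emit:
servo_tool(deltas=[[[12.5,11.7,-12],0,255],[[12.4,11.7,-12],0,255],[[0,0,-10],0,255],[[0,0,0],0,255],[[0,0,0],0,255],[[0,0,0],0,255],[[0,0,0],0,255]])

```text
t: 4.48
ee_pos: [651.5, -7.8, 198.2]
tool_rot: [0.0, 0.677, 0.736, 0.0]
contact_force: [-0.2, 0.6, 0.1]
finger_gap: -0.0
finger_force: 0.0
```

Run:
```python
from h import *
s=ctrl.get_state();print(s["t"],s["ee_pos"],s["contact_force"])
for n in("top","side"):
    im=ctrl.get_image(n); print(n,proj(im,s["ee_pos"]),proj(im,[653.5,-1.5,177]),[ (round(r["p"],2),r["pixel"]) for r in ctrl.place_of(im,"post_top")[:2]])
    s=ctrl.get_state();print(s["contact_force"])
    if n=="side":
        a=im["pixels"][110:230,270:400];cv2.imwrite("pics/s1.png",cv2.resize(a,(650,600),interpolation=cv2.INTER_CUBIC))
```

```text
4.4833 [651.46356103  -7.77620314 198.20554899] [-0.18040094  0.62165019  0.08199144]
top [np.float64(254.7795730309324), np.float64(152.90434423227998)] [np.float64(252.6826976648104), np.float64(154.168926024)] []
[-0.25125409 -0.02403165 -0.05597422]
side [np.float64(332.24043516144957), np.float64(176.0761315185896)] [np.float64(332.1595131141524), np.float64(182.48592316021399)] [(0.67, [332.8, 183.2])]
[ 0.12897351  0.02456716 -0.36303778]
```

View pics/s1.png

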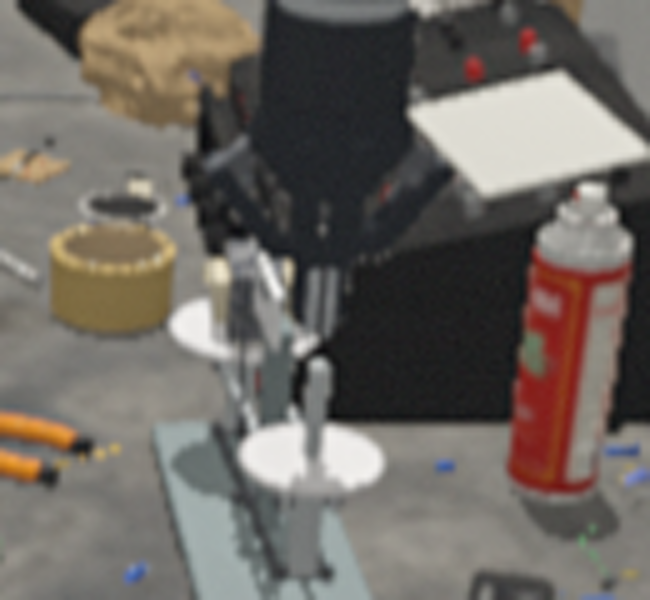

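Emit:
servo_tool(deltas=[[[2,5.8,0],0,255],[[0,0,-8],0,255],[[0,0,-6],0,255],[[0,0,0],0,255],[[0,0,0],0,255],[[0,0,0],0,255]])

```text
t: 5.18
ee_pos: [653.4, -1.4, 183.3]
tool_rot: [-0.0, 0.677, 0.736, -0.0]
contact_force: [0.0, 0.0, 0.1]
finger_gap: 0.2
finger_force: 0.0
```

Emit:
servo_tool(deltas=[[[0,0,-3],0,255],[[0,0,-2],0,255],[[0,0,-2],0,255],[[0,0,-1],0,255],[[0,0,0],0,255],[[0,0,0],0,255],[[0,0,0],0,255]])

```text
t: 5.77
ee_pos: [653.5, -1.4, 175.4]
tool_rot: [0.0, 0.677, 0.736, -0.0]
contact_force: [0.9, -0.9, 3.7]
finger_gap: 0.1
finger_force: 1.7
```

Emit:
servo_tool(deltas=[[[0,0,-2],0,255],[[0,0,-2],0,255],[[0,0,-1],0,255],[[0,0,0],0,255],[[0,0,0],0,255],[[0,0,0],0,255]])

```text
t: 6.27
ee_pos: [653.4, -1.4, 170.3]
tool_rot: [0.0, 0.677, 0.736, -0.0]
contact_force: [-0.7, -1.8, 4.1]
finger_gap: -0.4
finger_force: 2.0
```

Emit:
servo_tool(deltas=[[[0,0,-2],0,255],[[0,0,-1.5],0,255],[[0,0,-1],0,255],[[0,0,0],0,255],[[0,0,0],0,255],[[0,0,0],0,255],[[0,0,0],0,255]])

```text
t: 6.85
ee_pos: [653.4, -1.3, 165.8]
tool_rot: [-0.0, 0.677, 0.736, -0.0]
contact_force: [1.2, -2.5, 4.4]
finger_gap: 0.1
finger_force: 2.1
```

Run:
```python
from h import *
F=[]
for i in range(8):
    im=ctrl.get_image("side");s=ctrl.get_state();F.append(s["contact_force"])
F=np.array(F);print(s["t"],s["ee_pos"],F[:,2].round(2),F.mean(0),F.std(0))
a=im["pixels"][110:230,270:400];cv2.imwrite("pics/s2.png",cv2.resize(a,(650,600),interpolation=cv2.INTER_CUBIC))
```

```text
7.25 [653.4317998   -1.35418247 165.76918321] [4.07 3.45 4.57 4.35 4.07 4.48 5.1  4.86] [ 0.35273233 -3.4746472   4.37040901] [0.37290789 0.31749007 0.47994022]
```

View pics/s2.png

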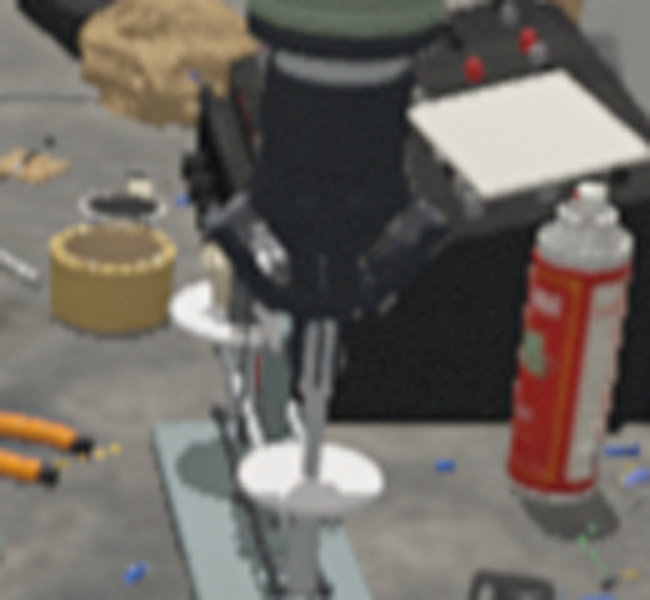

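The beam is held level at about 4.4 N, or roughly 450 g. I average longer here, then take the zero reading after lifting off.

```bash
cat > f.py <<'E'
from h import *
F=[]
for i in range(16):
    ctrl.get_image("side");s=ctrl.get_state();F.append(s["contact_force"])
F=np.array(F);print(s["t"],s["ee_pos"],F.mean(0),F.std(0)/4)
E
python3 f.py
```

```text
8.05 [653.42735408  -1.35248225 165.78553532] [ 0.46150597 -3.0965394   4.08325479] [0.12682863 0.13853414 0.10378623]
```

Emit:
servo_tool(deltas=[[[0,0,2],0,255],[[0,0,2],0,255],[[0,0,3],0,255],[[0,0,3],0,255],[[0,0,3],0,255],[[0,0,5],0,255],[[0,0,2],0,255],[[0,0,0],0,255],[[0,0,0],0,255]])

```text
t: 8.8
ee_pos: [653.4, -1.3, 185.8]
tool_rot: [-0.0, 0.677, 0.736, -0.0]
contact_force: [0.5, -0.6, -0.6]
finger_gap: -0.1
finger_force: 0.0
```

```bash
python3 f.py
```

```text
9.6 [653.40521095  -1.32698476 185.78947502] [0.05831296 0.18053734 0.06939654] [0.12516422 0.11923399 0.1008453 ]
```

Load is about 4.11 N ≈ 419 g, so the 400 g ring matches best. Moving above it.

Emit:
servo_tool(deltas=[[[-16.4,-27.5,3],0,0],[[-16.4,-27.5,0],0,0],[[-16.4,-27.5,0],0,0],[[-16.4,-27.5,0],0,0],[[-16.4,-27.5,-5],0,0],[[-16.4,-27.5,-15],0,0],[[-16.4,-27.5,-15],0,0],[[-16.4,-27.5,-15],0,0],[[-16.4,-27.5,-15],0,0],[[-16.4,-27.5,-10],0,0],[[-16.4,-27.5,-5],0,0],[[-16.4,-27.5,0],0,0]])

```text
t: 10.6
ee_pos: [455.3, -332.3, 107.7]
tool_rot: [-0.001, 0.677, 0.736, -0.0]
contact_force: [0.2, -0.1, 0.6]
finger_gap: 85.4
finger_force: 0.0
```

Emit:
servo_tool(deltas=[[[0,0,-5],0,0],[[0,0,0],0,0],[[0,0,0],0,0],[[0,0,0],0,0],[[0,0,0],0,0]])

```text
t: 11.02
ee_pos: [457.4, -330.5, 104.1]
tool_rot: [0.0, 0.676, 0.737, 0.0]
contact_force: [0.4, 0.4, -0.8]
finger_gap: 85.4
finger_force: 0.0
```

Run:
```python
from h import *
s=ctrl.get_state();print(s["ee_pos"])
ims=[ctrl.get_image("top"),ctrl.get_image("side")]
print(fitc(ims,"weight_400_mid",(456,-331),28,0,22),[proj(i,[456,-331,11]) for i in ims])
im=ims[1];a=im["pixels"][235:365,170:310];cv2.imwrite("pics/s3.png",cv2.resize(a,(640,594),interpolation=cv2.INTER_CUBIC))
```

```text
[ 457.35217708 -330.4624068   104.05716712]
[array([ 452.4, -321.9]), array([ 457.4, -331.7])] [[np.float64(369.0326639655591), np.float64(234.3360295369673)], [np.float64(250.24594053684842), np.float64(314.97419842945135)]]
```

View pics/s3.png

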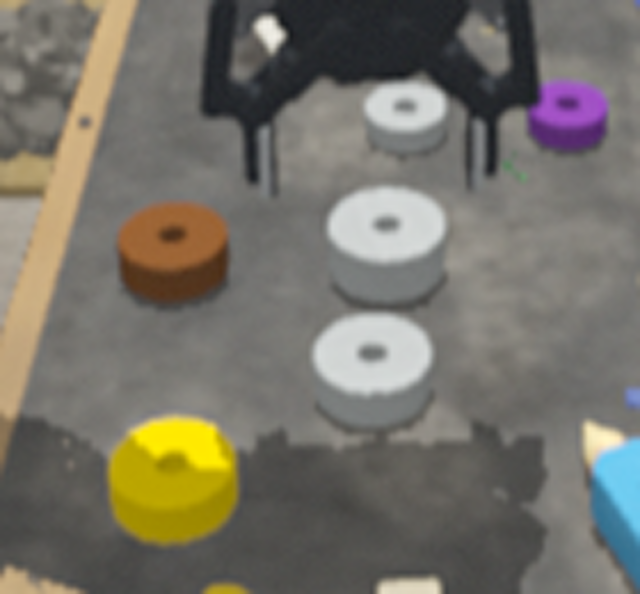

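The crop shows the 400 g grey ring at (372,370), in front of the larger 600 g ring. The open fingers at (262,180) and (482,180) straddle its column, so the choice holds. Next I descend, grip, release, turn 90° and grip again to centre the ring both ways.

Emit:
servo_tool(deltas=[[[0,-0.5,-30],0,0],[[0,0,-30],0,0],[[0,0,-25],0,0],[[0,0,-12],0,0],[[0,0,-5],0,0],[[0,0,0],0,0],[[0,0,0],0,0],[[0,0,0],0,140],[[0,0,0],0,140],[[0,0,0],0,140],[[0,0,0],0,140],[[0,0,0],0,140]], squeeze=20)

```text
t: 12.22
ee_pos: [457.0, -332.2, 2.8]
tool_rot: [0.001, 0.677, 0.736, 0.0]
contact_force: [-1.4, 1.5, 10.7]
finger_gap: 55.0
finger_force: 19.0
```

Emit:
servo_tool(deltas=[[[0,0,0],0,40],[[0,0,0],0,40],[[0,0,0],0,40],[[0,0,0],0,40]])

```text
t: 12.55
ee_pos: [456.6, -331.9, 1.9]
tool_rot: [0.0, 0.677, 0.736, -0.0]
contact_force: [0.6, 0.0, -0.0]
finger_gap: 71.9
finger_force: 0.0
```

Emit:
servo_tool(deltas=[[[0,0,0],-7,40],[[0,0,0],-7,40],[[0,0,0],-7,40],[[0,0,0],-7,40],[[0,0,0],-7,40],[[0,0,0],-7,40],[[0,0,0],-7,40],[[0,0,0],-7,40],[[0,0,0],-7,40],[[0,0,0],-7,40],[[0,0,0],-7,40],[[0,0,0],-7,40]])

```text
t: 13.55
ee_pos: [456.7, -331.8, 1.8]
tool_rot: [-0.0, 0.996, 0.091, 0.0]
contact_force: [-0.7, 0.1, 0.3]
finger_gap: 72.1
finger_force: 0.0
```

Emit:
servo_tool(deltas=[[[0,0,0],-6,40],[[0,0,0],0,40],[[0,0,0],0,40],[[0,0,0],0,140],[[0,0,0],0,140],[[0,0,0],0,140],[[0,0,0],0,140],[[0,0,0],0,140]], squeeze=40)

```text
t: 14.22
ee_pos: [456.7, -332.0, 2.3]
tool_rot: [0.0, 0.999, 0.043, 0.0]
contact_force: [-2.1, 1.1, 10.5]
finger_gap: 55.1
finger_force: 40.4
```

Emit:
servo_tool(deltas=[[[0,0,10],0,140],[[0,0,30],0,140],[[0,0,35],0,140],[[0,0,0],0,140],[[0,0,0],0,140]])

```text
t: 14.63
ee_pos: [457.1, -332.2, 78.4]
tool_rot: [0.001, 0.999, 0.043, 0.001]
contact_force: [-0.2, -0.1, -4.7]
finger_gap: 55.0
finger_force: 44.7
```

Run:
```python
from h import *
s=ctrl.get_state();print({k:np.round(s[k],2) for k in("t","ee_pos","tool_rot","joints","contact_force","finger_gap")})
im=ctrl.get_image("side")
for r in ctrl.place_of(im,"weight_400_mid")[:4]: print(r)
print(proj(im,s["ee_pos"]+[0,0,9]))
a=im["pixels"][200:330,180:320];cv2.imwrite("pics/s4.png",cv2.resize(a,(640,594),interpolation=cv2.INTER_CUBIC))
```

```text
{'t': np.float64(14.63), 'ee_pos': array([ 457.15, -332.21,   78.4 ]), 'tool_rot': array([0.  , 1.  , 0.04, 0.  ]), 'joints': array([ 0.52,  0.91,  0.11,  1.68, -0.16,  0.55, -0.76]), 'contact_force': array([-0.15, -0.14, -4.72]), 'finger_gap': np.float64(55.02)}
{'pixel': [210.5, 344.1], 'p': 0.83}
{'pixel': [206.5, 291.2], 'p': 0.78}
{'pixel': [251.0, 285.1], 'p': 0.56}
[np.float64(250.49544530787068), np.float64(287.01755213151085)]
```

View pics/s4.png

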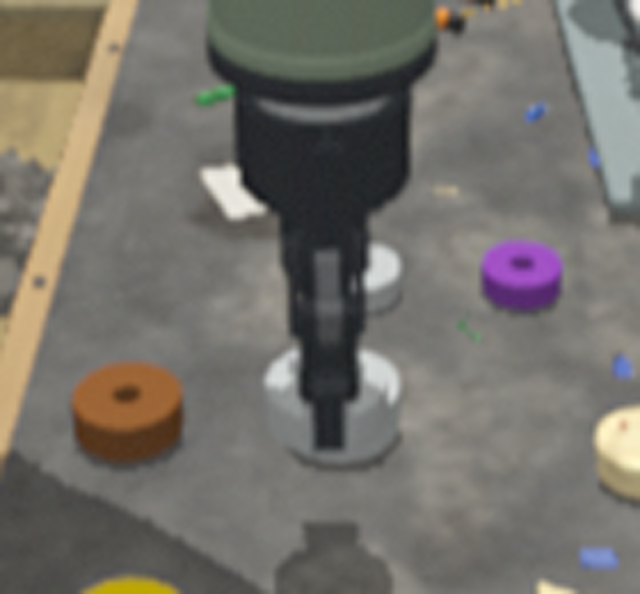

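The 400 g ring is held level between the fingers (crop centre ~(332,405)), and the look-alikes are untouched. Carrying it to the post.

Emit:
servo_tool(deltas=[[[0,0,40],0,140],[[0,0,40],3,140],[[16,26,35],7,140],[[18,30,12],7,140],[[18,30,0],7,140],[[18,30,0],7,140],[[18,30,0],7,140],[[18,30,0],7,140],[[18,30,0],7,140],[[18,30,0],7,140],[[18,30,0],7,140],[[18,30,0],7,140]])

```text
t: 15.73
ee_pos: [633.1, -37.0, 198.7]
tool_rot: [-0.001, 0.776, 0.631, -0.001]
contact_force: [0.3, -0.1, -4.5]
finger_gap: 54.7
finger_force: 46.5
```

Emit:
servo_tool(deltas=[[[18,30,0],7,140],[[18.4,34.7,0],7,140],[[0,0,0],3,140],[[0,0,0],0,140],[[0,0,0],0,140],[[0,0,0],0,140]])

```text
t: 16.23
ee_pos: [669.0, 25.1, 199.4]
tool_rot: [-0.0, 0.678, 0.735, -0.001]
contact_force: [0.3, -0.5, -3.3]
finger_gap: 54.5
finger_force: 46.5
```

```bash
cat > look.py <<'E'
from h import *
import sys
s=ctrl.get_state();e=s["ee_pos"];print({k:np.round(s[k],3) for k in("t","ee_pos","tool_rot","contact_force")})
for n in("top","side"):
    im=ctrl.get_image(n)
    print(n,"ring bottom/post pred",np.round(proj(im,e+[0,0,-2]),1),np.round(proj(im,[653.5,-1.5,177]),1))
    for k in("post_top","weight_400_mid","weight_pan"):
        print(k,[(round(r["p"],2),np.round(r["pixel"],1)) for r in ctrl.place_of(im,k)[:3]])
    cv2.imwrite(f"pics/{sys.argv[1]}{n}.png",im["pixels"])
a=cv2.imread(f"pics/{sys.argv[1]}top.png")[125:195,205:300];b=cv2.imread(f"pics/{sys.argv[1]}side.png")[140:230,290:375]
a=cv2.resize(a,(380,500),interpolation=cv2.INTER_CUBIC) if 0 else cv2.resize(a,(400,295),interpolation=cv2.INTER_CUBIC)
b=cv2.resize(b,(400,424),interpolation=cv2.INTER_CUBIC);a=cv2.copyMakeBorder(a,0,129,0,0,cv2.BORDER_CONSTANT)
cv2.imwrite(f"pics/{sys.argv[1]}.png",np.hstack([a,b]))
E
python3 look.py r1
```

```text
{'t': np.float64(16.233), 'ee_pos': array([668.985,  25.081, 199.381]), 'tool_rot': array([-0.   ,  0.678,  0.735, -0.001]), 'contact_force': array([ 0.32 , -0.463, -3.264])}
top ring bottom/post pred [242.1 146.5] [252.7 154.2]
post_top []
weight_400_mid [(0.81, array([392.5, 262.5])), (0.74, array([340.6, 271.9]))]
weight_pan []
side ring bottom/post pred [337.6 171.4] [332.2 182.5]
post_top [(0.96, array([332. , 181.9])), (0.29, array([257.5, 241.6]))]
weight_400_mid [(0.66, array([208.2, 340.4])), (0.56, array([208.2, 290. ])), (0.55, array([339.9, 165. ]))]
weight_pan [(0.68, array([332.3, 208.4])), (0.21, array([258. , 219.6]))]
```

View pics/r1.png

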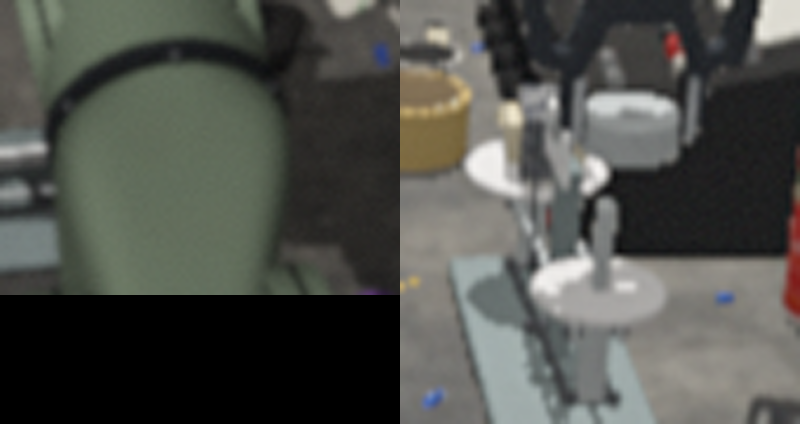

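The ring overshot to (669,25), so it is beyond the post. In the side view the post top is at (332,182) and the ring at (340,165). Moving back over the post.

Emit:
servo_tool(deltas=[[[-7.7,-13.3,0],0,140],[[-7.7,-13.3,0],0,140],[[0,0,-5],0,140],[[0,0,-7],0,140],[[0,0,0],0,140],[[0,0,0],0,140],[[0,0,0],0,140]])

```text
t: 17.22
ee_pos: [654.1, 0.2, 188.1]
tool_rot: [-0.0, 0.676, 0.736, 0.0]
contact_force: [0.0, 0.3, -3.6]
finger_gap: 54.4
finger_force: 46.5
```

Run:
```python
from h import *
s=ctrl.get_state();e=s["ee_pos"];print({k:np.round(s[k],3) for k in("t","ee_pos","contact_force")})
im=ctrl.get_image("side")
print("pred ring mid",np.round(proj(im,e+[0,0,9]),1),"post",np.round(proj(im,[653.5,-1.5,177]),1))
for k in("post_top","weight_400_mid","weight_pan"): print(k,[(round(r["p"],2),np.round(r["pixel"],1)) for r in ctrl.place_of(im,k)[:3]])
print("ring mask fit",fitc([im],"weight_400_mid",e[:2],28,e[2]-2,e[2]+20))
g=im["pixels"].astype(int).sum(2)/3
a=im["pixels"][150:225,295:370];cv2.imwrite("pics/r2.png",cv2.resize(a,(600,600),interpolation=cv2.INTER_CUBIC))
```

```text
{'t': np.float64(17.217), 'ee_pos': array([6.54116e+02, 1.97000e-01, 1.88104e+02]), 'contact_force': array([ 0.046,  0.318, -3.551])}
pred ring mid [332.9 175.2] post [332.2 182.5]
post_top [(0.72, array([266., 201.]))]
weight_400_mid [(0.9, array([206.8, 287.4])), (0.85, array([210.6, 341.3])), (0.73, array([330.6, 174.2]))]
weight_pan [(0.63, array([333.9, 206.6]))]
ring mask fit [array([6.548e+02, 2.000e-01])]
```

View pics/r2.png

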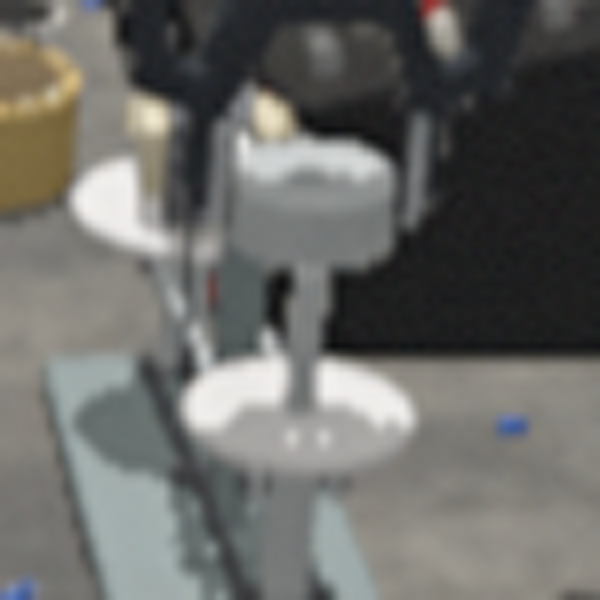

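The ring is centred over the post to within about 1 mm: ring column ~316, post ~313 in the crop. I make a small correction and descend, watching the force.

Emit:
servo_tool(deltas=[[[-0.6,-1,-4],0,140],[[0,0,-4],0,140],[[0,0,-2],0,140],[[0,0,-2],0,140],[[0,0,-2],0,140],[[0,0,0],0,140],[[0,0,0],0,140],[[0,0,0],0,140],[[0,0,0],0,140]])

```text
t: 18.22
ee_pos: [653.7, -1.5, 174.5]
tool_rot: [0.0, 0.677, 0.736, 0.0]
contact_force: [5.3, -1.4, -1.3]
finger_gap: 54.8
finger_force: 46.8
```

```bash
cat > st.py <<'E'
from h import *
F=[]
for i in range(5):
    im=ctrl.get_image("side");s=ctrl.get_state();F.append(s["contact_force"])
print(s["t"],s["ee_pos"].round(2),np.mean(F,0).round(2),s["finger_gap"],[(round(r["p"],2),np.round(r["pixel"],1)) for r in ctrl.place_of(im,"weight_pan")[:1]])
E
python3 st.py
```

```text
18.4667 [653.75  -1.48 174.52] [ 5.05 -1.03 -0.31] 54.578994080712825 [(0.81, array([329.2, 210. ]))]
```

Emit:
servo_tool(deltas=[[[0.6,0,0],0,140],[[0.6,0,0],0,140],[[0,0.3,0],0,140],[[0,0,0],0,140],[[0,0,0],0,140]])

```text
t: 18.93
ee_pos: [654.5, -1.3, 174.1]
tool_rot: [-0.0, 0.677, 0.736, -0.0]
contact_force: [2.3, -2.0, -2.5]
finger_gap: 54.6
finger_force: 46.6
```

```bash
python3 st.py
```

```text
19.1833 [654.48  -1.2  174.07] [ 2.73 -2.88 -3.33] 54.518758548132105 [(0.59, array([332.2, 209.3]))]
```

The vertical force is back to about the ring's weight, so the bore is on the post. I relieve the side forces and go on down.

Emit:
servo_tool(deltas=[[[0.7,-0.7,0],0,140],[[0,0,-2],0,140],[[0,0,-2],0,140],[[0,0,-2],0,140],[[0,0,0],0,140],[[0,0,0],0,140],[[0,0,0],0,140]])

```text
t: 19.82
ee_pos: [655.2, -1.7, 168.2]
tool_rot: [-0.0, 0.677, 0.736, -0.0]
contact_force: [-0.4, 0.2, -4.2]
finger_gap: 54.5
finger_force: 46.5
```

```bash
python3 st.py
```

```text
20.0667 [655.29  -1.81 168.25] [-0.05 -0.23 -3.77] 54.644019969705504 [(0.62, array([332.8, 207.8]))]
```

Threaded and free. Lowering along the post.

Emit:
servo_tool(deltas=[[[0,0,-5],0,140],[[0,0,-6],0,140],[[0,0,-6],0,140],[[0,0,-6],0,140],[[0,0,-6],0,140],[[0,0,-5],0,140],[[0,0,-3],0,140],[[0,0,0],0,140],[[0,0,0],0,140],[[0,0,0],0,140]])

```text
t: 20.95
ee_pos: [655.4, -1.8, 131.5]
tool_rot: [0.0, 0.677, 0.736, 0.0]
contact_force: [0.3, 0.0, -4.9]
finger_gap: 54.7
finger_force: 46.5
```

Emit:
servo_tool(deltas=[[[0,0,-3],0,140],[[0,0,-3],0,140],[[0,0,-3],0,140],[[0,0,-2],0,140],[[0,0,-2],0,140],[[0,0,0],0,140],[[0,0,0],0,140],[[0,0,0],0,140]])

```text
t: 21.62
ee_pos: [655.3, -1.9, 118.3]
tool_rot: [0.0, 0.677, 0.736, -0.0]
contact_force: [-0.0, -0.7, 0.5]
finger_gap: 54.8
finger_force: 46.8
```

```bash
python3 st.py
```

```text
21.8667 [655.29  -1.85 118.26] [ 0.22 -1.92  0.11] 54.54003500670615 [(0.78, array([333., 212.]))]
```

The ring sits on the plate and the tool carries nothing, so the beam is near balance. Releasing.

Emit:
servo_tool(deltas=[[[0,0,0],0,90],[[0,0,0],0,60],[[0,0,0],0,30],[[0,0,0],0,0],[[0,0,0],0,0],[[0,0,0],0,0],[[0,0,0],0,0]])

```text
t: 22.5
ee_pos: [655.3, -1.7, 118.2]
tool_rot: [-0.0, 0.677, 0.736, -0.0]
contact_force: [0.4, 0.2, -0.1]
finger_gap: 85.3
finger_force: 0.0
```

Emit:
servo_tool(deltas=[[[0,0,5],0,0],[[0,0,15],0,0],[[0,0,25],0,0],[[0,0,35],0,0],[[0,0,35],0,0],[[-20,-20,10],0,0],[[-30,-25,10],0,0],[[-30,-25,0],0,0],[[-30,-25,0],0,0],[[-30,-25,0],0,0],[[-20,-20,0],0,0],[[0,0,0],0,0]])

```text
t: 23.5
ee_pos: [491.8, -146.2, 254.1]
tool_rot: [0.001, 0.679, 0.734, -0.001]
contact_force: [-0.4, 0.0, 0.9]
finger_gap: 85.3
finger_force: 0.0
```

Run:
```python
from h import *
s=ctrl.get_state();print(s["t"],s["ee_pos"])
T=ctrl.get_image("top");im=ctrl.get_image("side")
for k in("post_top","weight_pan","weight_400_mid"): print(k,[(round(r["p"],2),np.round(r["pixel"],1)) for r in ctrl.place_of(im,k)[:4]])
for z in(177,171,166,160,155): print(z,np.round(proj(im,[654.5,-1.5,z]),1),np.round(proj(im,[654.5,-1.5,z-81]),1))
a=im["pixels"][135:225,295:385];cv2.imwrite("pics/end.png",cv2.resize(a,(600,600),interpolation=cv2.INTER_CUBIC))
```

```text
23.5 [ 491.84763002 -146.23922135  254.07611282]
post_top [(0.56, array([334.9, 185.4]))]
weight_pan [(0.55, array([331. , 212.3]))]
weight_400_mid [(0.74, array([208.6, 340.8])), (0.65, array([209.3, 290.4])), (0.64, array([332.2, 197.1]))]
177 [332.5 182.5] [330.2 209.8]
171 [332.4 184.6] [330.1 211.7]
166 [332.2 186.3] [329.9 213.3]
160 [332.  188.4] [329.7 215.3]
155 [331.9 190.1] [329.6 216.9]
```

View pics/end.png

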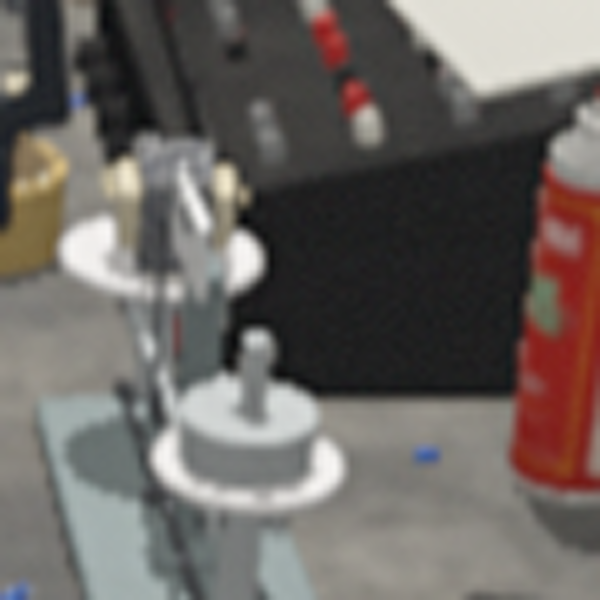

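The 400 g ring lies flat on the pan with the post through it, and the transformer is undisturbed. I check the sink by sub-pixel matching of the post top and left pan against the at-rest picture.

Run:
```python
from h import *
R=cv2.imread("pics/side0.png");N=ctrl.get_image("side");im=N["pixels"]
print(ctrl.get_state()["t"])
def up(a): return cv2.resize(a,None,fx=8,fy=8,interpolation=cv2.INTER_CUBIC)
for n,(y0,y1,x0,x1) in dict(post=(177,190,328,340),lpan=(152,182,303,333),foot=(222,245,300,340)).items():
    t=up(R[y0:y1,x0:x1]);s=up(im[y0-8:y1+8,x0-8:x1+8])
    m=cv2.matchTemplate(s,t,cv2.TM_CCOEFF_NORMED);_,v,_,l=cv2.minMaxLoc(m);print(n,v,(np.array(l)-64)/8)
print(proj(N,[654,-1,177])[1]-proj(N,[654,-1,166])[1],proj(N,[640,215,120])[1]-proj(N,[640,215,109])[1])
```

```text
23.8
post 0.7305072546005249 [ 0.25  -2.125]
lpan 0.9193730354309082 [-0.125 -2.125]
foot 0.9083151817321777 [0.   0.75]
-3.802116185843971 -3.2733252715633228
```

Run:
```python
from h import *
im=ctrl.get_image("side")["pixels"]
def up(a): return cv2.resize(a,None,fx=8,fy=8,interpolation=cv2.INTER_CUBIC)
P=dict(lpan=(152,182,303,336),lpanL=(165,180,302,316),trafo=(152,172,308,334),footR=(225,240,340,352),can=(150,200,365,385),panrim=(203,215,314,350))
for f in("side0","r1side"):
    R=cv2.imread(f"pics/{f}.png")
    for n,(y0,y1,x0,x1) in P.items():
        t=up(R[y0:y1,x0:x1]);s=up(im[y0-6:y1+6,x0-6:x1+6])
        m=cv2.matchTemplate(s,t,cv2.TM_CCOEFF_NORMED);_,v,_,l=cv2.minMaxLoc(m);print(f,n,round(v,3),(np.array(l)-48)/8)
    # post column profile
    print(R[176:196,332:336].mean((1,2)).round().astype(int))
print(im[176:196,332:336].mean((1,2)).round().astype(int))
```

```text
side0 lpan 0.924 [ 0.    -2.125]
side0 lpanL 0.979 [ 0.    -2.375]
side0 trafo 0.934 [-0.375 -2.25 ]
side0 footR 0.995 [-0.125 -0.25 ]
side0 can 0.999 [0. 0.]
side0 panrim 0.843 [0.5 3.5]
[147 137 106  65  31  79 149 162 140 120 116 118 118 111 104 103 102  98
 113 141]
r1side lpan 0.741 [ 0.    -2.375]
r1side lpanL 0.979 [ 0.    -2.375]
r1side trafo 0.645 [-0.5  -2.25]
r1side footR 0.95 [-0.25  0.25]
r1side can 0.999 [0. 0.]
r1side panrim 0.843 [0.5 3.5]
[153 141 110  69  35  54 111 136 133 124 122 124 122 116 109 108 106 104
 119 142]
[108  67  37  31  30  30  27  28  98 169 170 141 125 117 110 113 129 138
 145 147]
```

The sink is about 7–8 mm, so tilt is about 0.07 rad and the part about 435 g. The 400 g ring alone is the nearest match, and the arm stands clear.

```bash
python3 -c "
from cell import ctrl
print(ctrl.job_done())"
```

```text
the job is handed in; nothing more can be done
None
```

I handed the job in with the 400 g ring alone on the post and the beam at about 0.07 rad (level is 0.10): pressing on the empty pan gave about 420 g for the transformer, the final tilt about 435 g, and the judge's verdict was not shown.

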